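# Gauge the clamp channel of a platform shaker

### The arm

A 6-joint arm with a two-finger parallel gripper is mounted at the origin on the work surface. World frame = base frame: x ahead of the robot, y to its left, z up, the work surface at z = 0. Lengths are in m, angles in rad, forces in N, time in s.
With the tool pointing down it reaches from about 0.275 to 0.875 m from the base axis. Payload 12.5 kg.
Tool frame: the origin (TCP) lies on the centre line of the jaws, within the pads' length; the fingertips stand r.finger_overhang ahead of it and the grasp point (between the pads) lies 3 mm ahead of it (r.finger_overhang is the distance from the TCP to the fingertips, in m); z points along the fingers, y is the direction in which the jaws open and shut (so a half turn about z gives the same grasp; the last joint's range is limited). The gripper opens to 85 mm and grips with 20 to 120 N. Pads are 22 mm wide; open, the fingers measure 114 mm over their backs; the gripper's body (76 mm by 85 mm) begins 54 mm behind the grasp point. The pads swing forward as they close: fully open they stand 13 mm farther back than shut.
Start: joints at [-1.398, 0.351, 1.652, -0, 1.139, -0.085], TCP at [0.14, -0.532, 0.253] pointing down, gripper open.
Joint ranges: [-2.75, 2.75], [-0.79, 2.1], [0.01, 2.65], [-1.57, 4.71], [0.07, 3.14], [-2.87, 2.87]. Speed limits (rad/s): [2.22, 2.22, 2.79, 3.14, 3.14, 3.14].

### API

Orientations are given as a unit quaternion [x, y, z, w].
In Python, from cell import r, optics gives the robot as it stands. The module is installed in compiled form; this text tells all that it offers. Calls block until the motion is done:
- r.move_to(position, orientation): joint-space move of the TCP to a pose.
- r.move_linear(position, rot=None, vel=0.15): straight line of the TCP; rot=None keeps the orientation; vel is the mean speed in m/s.
- r.set_joints(angles): joint-space move.
- r.set_gripper(opening, squeeze=None): opening from 0.0 (shut) to 1.0 (fully open); squeeze is the grip in N (None keeps the last); returns when the fingers have stopped.
- r.sleep(seconds).
- r.inverse_kinematics(position, orientation): joint angles nearest the present ones, or None.
- optics.get_image(name): name is "side" or "top"; returns a dict with "pixels" (480x640x3 uint8, red, green, blue), "depth" (480x640 float32, m along the optical axis (not along the pixel's ray), 0 where there is no reading), "fx", "fy", "cx", "cy" (pixels), "D" ([k1, k2, p1, p2, k3] as OpenCV has them; the pictures are not rectified), "camera_from_world" (4x4, takes a point from world to camera coordinates). Camera axes: x right, y down, z forward; pixel columns grow to the right and rows downward; lengths in m; the calibration is good to about 2 mm. A picture is of the moment at which its call begins.
A pose or a line that the arm cannot do raises r.PlanningError and nothing moves.
- r.hand_in(): hands the job in, once; it reports no verdict.
Readings, each from a call of its own:
- r.current_t(): time.
- r.current_q(): joint angles.
- r.current_qvel(): joint speeds.
- r.current_effort(): joint torques, N m.
- r.current_tool_pos(): TCP position.
- r.current_ee_rot(): TCP orientation.
- r.current_contact_force(): force on the tool from outside, world axes, zero at the start.
- r.current_torque(): the same for the moment, N m.
- r.current_opening(): opening from 0.0 (shut) to 1.0 (fully open).
Only numpy, scipy, OpenCV 4.12 (cv2) and the standard library are available. Lean on these libraries where they do the work, as an engineer would, in place of code of your own. Each camera call takes 0.05 s, during which the arm holds its last target.

### The job

Gauge the gap between the two metal bars of the shaker's nearer channel, from the thinnest gauge up: the white one has already dropped in and stays there, so set the blue gauge upright on the middle of that gap beside it, its long side along the bars, and let go. If it drops in between the bars, leave it there and try the thicker red gauge in the same way next to it. Stop at the first gauge that will not go in and leave it standing upright on top of the bars, across the middle of the gap; if that is the blue one, leave the red one where it stands.

Things in the scene. Friction and masses are not known exactly. Their poses are not given: they have to be found in the camera images.
- blue_centre (a point): Upright gauge: blade 60 mm long (its y axis, rounded ends), 24 mm thick (x), 50 mm high, blue plastic, about 0.12 kg; on the middle of its top a square knob 20 x 20 mm, 40 mm high (90 mm in all). Point at its centre, 45 mm above its flat underside, z up; knob's middle 25 mm higher. Loose, on the bench beside the shaker.
- red_centre (a point): Upright gauge: blade 60 mm long (its y axis, rounded ends), 44 mm thick (x), 50 mm high, red plastic, about 0.18 kg; on the middle of its top a square knob 20 x 20 mm, 40 mm high (90 mm in all). Point at its centre, 45 mm above its flat underside, z up; knob's middle 25 mm higher. Loose, on the bench beside the shaker.
- white_centre (a point): Upright gauge: blade 60 mm long (its y axis, rounded ends), 8 mm thick (x), 50 mm high, white plastic, about 0.05 kg; on the middle of its top a square knob 20 x 20 mm, 40 mm high (90 mm in all). Point at its centre, 45 mm above its flat underside, z up; knob's middle 25 mm higher. Loose, in the nearer channel near its +y end, down on its floor.
- mouth (a point): Mid-gap of the nearer (to the robot) of the two channels on the low shaker, level with the bars' flat tops, 84 mm over the bench. Two fixed grey metal bars, 250 mm long (y axis), 100 mm wide over both (x), z up; gap 34 mm deep, 12 mm wide or 32 mm (top edges bevelled 4 mm). The other width is in the far channel, 130 mm on, unused. Gauges 85 mm apart along y (centres) all fit; going in = 34 mm lower.
Mind the look-alikes: they are no part of the job. Of the things that look like the part that bears blue_centre, take the one that is farthest to the robot's right at the start. There is more than one size of the part that bears white_centre; the job needs the smaller.

How it is judged:
By the outcome, as a careful person would: the job done as asked, in the order asked, and still so for the second after the job is handed in, with the robot touching nothing.
It also fails if it takes over 72 s, if anything falls off the work surface, if the arm or the gripper's body presses on something with over 40 N, if the wrist force passes 120 N, or if a joint passes its speed limit or range.

## Working session

There is one attempt and no reset: what is moved stays moved. The work goes in short steps, each a Python script; the robot and the scene stay as the last script left them, time stands still between calls to the robot, and variables do not carry over. Pictures are saved under pics/ and viewed, and the job is handed in when it is done.

```bash
mkdir -p pics; python3 - <<'E'
from cell import r, optics
import cv2, numpy as np
for n in ("side","top"):
    d=optics.get_image(n)
    cv2.imwrite(f"pics/{n}0.png",d["pixels"][:,:,::-1])
    np.savez(f"{n}0.npz",**d)
    T=d["camera_from_world"]; print(n,d["fx"],d["fy"],d["cx"],d["cy"],d["D"],"cam",(-T[:3,:3].T@T[:3,3]).round(3),T[:3,:3].round(2).tolist(),(d["depth"]>0).mean())
print(r.current_t(),r.finger_overhang,r.current_ee_rot())
E
```

```text
side 440.34052254373876 440.34052254373876 316.98694963153093 232.5608912933815 [-0.08433209  0.          0.          0.          0.        ] cam [0.12  0.549 0.644] [[-0.85, -0.53, -0.01], [-0.35, 0.57, -0.75], [0.4, -0.63, -0.67]] 0.9960546875
top 547.3333964533028 547.3333964533028 317.7290135768512 242.69396224434956 [-0.07229554  0.          0.          0.          0.        ] cam [0.256 0.033 1.291] [[-0.02, -1.0, -0.01], [-0.99, 0.02, -0.16], [0.16, 0.01, -0.99]] 0.9960774739583333
0.1 0.022 [ 9.91699349e-01  1.28577231e-01 -4.67684501e-05 -5.43571361e-04]
```

View pics/top0.png

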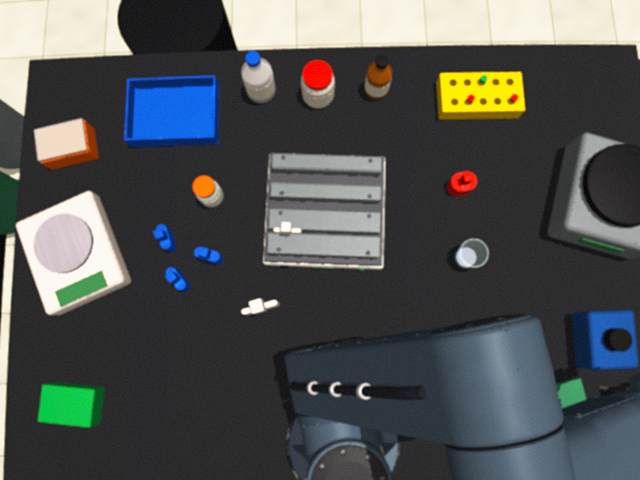

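View pics/side0.png

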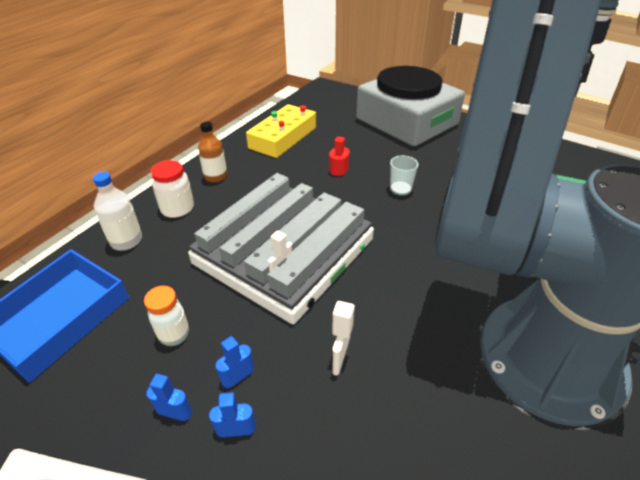

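The top view (up is +x, right is −y) shows three blue gauges at px (163,237), (208,255) and (176,278). The one farthest right is (208,255). White pieces are at (287,229), in the nearer channel, and (259,306), a loose look-alike on the bench. The red gauge is at (462,183). Next I'll check a close crop and measure.

```bash
cat > h.py <<'E'
import numpy as np, cv2
def K(d): return np.array([[d["fx"],0,d["cx"]],[0,d["fy"],d["cy"]],[0,0,1]],float)
def ray(d,px):
    u=cv2.undistortPoints(np.array(px,float).reshape(-1,1,2),K(d),np.array(d["D"],float)).reshape(-1,2)
    T=d["camera_from_world"];R=T[:3,:3]
    return -R.T@T[:3,3],np.c_[u,np.ones(len(u))]@R
def plane(d,px,z):
    c,v=ray(d,px); return c+v*((z-c[2])/v[:,2])[:,None]
def tri(d1,p1,d2,p2):
    c1,v1=ray(d1,p1);c2,v2=ray(d2,p2);out=[]
    for a,b in zip(v1,v2):
        s=np.linalg.lstsq(np.c_[a,-b],c2-c1,rcond=None)[0]
        q1=c1+s[0]*a;q2=c2+s[1]*b;out.append([*((q1+q2)/2),np.linalg.norm(q1-q2)])
    return np.array(out)
def cloud(d,mask=None):
    ys,xs=np.nonzero(d["depth"]>0 if mask is None else mask&(d["depth"]>0))
    c,v=ray(d,np.c_[xs,ys]); return c+v*d["depth"][ys,xs][:,None],xs,ys
def proj(d,P):
    T=d["camera_from_world"]
    return cv2.projectPoints(np.array(P,float).reshape(-1,3),cv2.Rodrigues(T[:3,:3])[0],T[:3,3],K(d),np.array(d["D"],float))[0].reshape(-1,2)
def masks(d):
    p=np.asarray(d["pixels"]); h=cv2.cvtColor(p,cv2.COLOR_RGB2HSV);H,S,V=[h[...,i].astype(int) for i in range(3)]
    return dict(blue=(H>100)&(H<130)&(S>150)&(V>60),red=((H<6)|(H>174))&(S>150)&(V>60),white=(S<60)&(V>150))
E
python3 - <<'E'
import numpy as np,cv2
from h import *
for n in("top","side"):
    d=dict(np.load(n+"0.npz")); m=masks(d)
    for c in m:
        nl,lab,st,ce=cv2.connectedComponentsWithStats(m[c].astype(np.uint8))
        for i in range(1,nl):
            if 40<st[i,4]<4000:
                P,_,_=cloud(d,lab==i); z=P[:,2]; zt=np.percentile(z,97)
                t=P[z>zt-.012]
                print(n,c,ce[i].round(0),st[i,4],"ztop %.3f zmin %.3f"%(zt,np.percentile(z,3)),"topmean",t.mean(0).round(3),"all",P.mean(0).round(3))
d=dict(np.load("top0.npz"))
a=cv2.resize(d["pixels"][190:330,140:310],None,fx=4,fy=4,interpolation=cv2.INTER_CUBIC)
cv2.imwrite("pics/cropA.png",a[:,:,::-1])
d=dict(np.load("side0.npz"))
a=cv2.resize(d["pixels"][160:450,140:390],None,fx=2,fy=2,interpolation=cv2.INTER_CUBIC)
cv2.imwrite("pics/cropB.png",a[:,:,::-1])
E
```

```text
top blue [252.  58.] 191 ztop 0.173 zmin -0.002 topmean [0.858 0.182 0.169] all [0.867 0.184 0.154]
top blue [165. 237.] 435 ztop 0.092 zmin -0.001 topmean [0.482 0.405 0.089] all [0.479 0.403 0.048]
top blue [208. 255.] 364 ztop 0.092 zmin -0.003 topmean [0.438 0.302 0.089] all [0.436 0.301 0.048]
top blue [177. 279.] 402 ztop 0.091 zmin -0.003 topmean [0.383 0.375 0.088] all [0.381 0.372 0.049]
top blue [606. 340.] 2804 ztop 0.093 zmin 0.022 topmean [ 0.221 -0.593  0.089] all [ 0.221 -0.586  0.081]
top red [317.  74.] 738 ztop 0.114 zmin -0.001 topmean [0.844 0.04  0.109] all [0.85  0.039 0.101]
top red [462. 183.] 603 ztop 0.091 zmin -0.003 topmean [ 0.595 -0.297  0.088] all [ 0.594 -0.296  0.043]
top white [258.  74.] 573 ztop 0.139 zmin 0.082 topmean [0.849 0.178 0.134] all [0.845 0.175 0.116]
top white [323.  90.] 174 ztop 0.090 zmin 0.055 topmean [0.818 0.03  0.084] all [0.819 0.026 0.079]
top white [ 59. 139.] 1500 ztop 0.076 zmin 0.065 topmean [0.721 0.661 0.072] all [0.722 0.662 0.07 ]
top white [593. 146.] 431 ztop 0.114 zmin 0.104 topmean [ 0.657 -0.588  0.109] all [ 0.65
[... 4002 characters left out ...]
7 ztop 0.182 zmin 0.172 topmean [-0.011  0.068  0.178] all [-0.011  0.068  0.178]
side white [170. 324.] 1016 ztop 0.079 zmin 0.013 topmean [0.568 0.312 0.074] all [0.566 0.313 0.05 ]
side white [341. 331.] 1078 ztop 0.123 zmin 0.001 topmean [0.31  0.185 0.12 ] all [0.308 0.192 0.08 ]
side white [498. 367.] 85 ztop 0.018 zmin 0.013 topmean [0.077 0.081 0.016] all [0.077 0.081 0.016]
side white [627. 378.] 112 ztop 0.015 zmin 0.012 topmean [-0.117 -0.009  0.013] all [-0.117 -0.009  0.013]
side white [598. 412.] 98 ztop 0.019 zmin 0.014 topmean [-0.08   0.081  0.016] all [-0.08   0.081  0.016]
side white [ 52. 469.] 2455 ztop 0.061 zmin 0.050 topmean [0.523 0.572 0.059] all [0.524 0.571 0.057]
```

View pics/cropA.png

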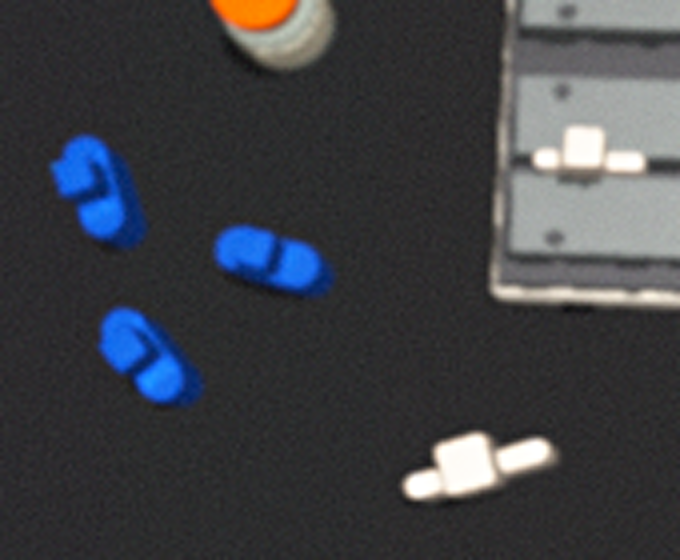

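View pics/cropB.png

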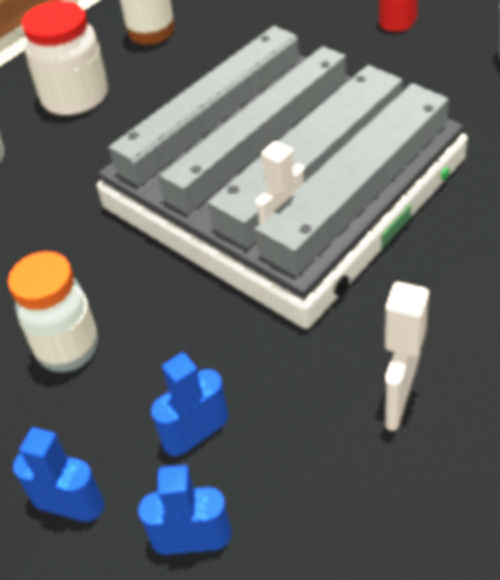

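The crop confirms the choice: the blue at crop px (270,260) is the rightmost, and it stands clear. The white gauge at crop px (585,150) sits in the nearer gap, which looks narrow. Next I'll measure the gap line, the blue's yaw and the knob centres.

```bash
python3 - <<'E'
import numpy as np,cv2
from h import *
D={n:dict(np.load(n+"0.npz")) for n in("top","side")}
# gauges
for n,d in D.items():
    m=masks(d)
    for c in("blue","red","white"):
        nl,lab,st,ce=cv2.connectedComponentsWithStats(m[c].astype(np.uint8))
        for i in range(1,nl):
            if not 40<st[i,4]<4000: continue
            P,xs,ys=cloud(d,lab==i)
            if c!="white" and not(abs(np.percentile(P[:,2],97)-.091)<.003 and st[i,4]<2000): continue
            if c=="white" and not(abs(np.percentile(P[:,2],97)-.124)<.003 and P[:,1].mean()>.1): continue
            H=.09 if c!="white" else .124
            k=abs(P[:,2]-H)<.004; b=abs(P[:,2]-(.05))<.004
            if b.sum()<8: print(n,c,ce[i]);continue
            pk=plane(d,np.c_[xs,ys][k],H); pb=plane(d,np.c_[xs,ys][b],.05)
            vx,vy,x0,y0=cv2.fitLine(pb[:,:2].astype(np.float32),cv2.DIST_L2,0,.001,.001).ravel()
            print(n,c,"knob px",np.c_[xs,ys][k].mean(0).round(1),"knob",pk[:,:2].mean(0).round(4),"blade mean",pb[:,:2].mean(0).round(4),"yaw of blade from y deg",np.degrees(np.arctan(-vx/vy)).round(1),"medz",np.median(P[k,2]).round(4))
# white in channel: points z>0.11 in shaker region
for n,d in D.items():
    P,xs,ys=cloud(d); s=(P[:,0]>.4)&(P[:,0]<.7)&(P[:,1]>-.12)&(P[:,1]<.2)
    k=s&(P[:,2]>.132); px=np.c_[xs,ys][k]
    print(n,"white knob px",px.mean(0).round(1),"z",np.median(P[k,2]).round(4),plane(d,px,np.median(P[k,2])).mean(0).round(4))
    # heights map across x at several y
    for y in(-.05,-.01,.03,.06):
        q=s&(abs(P[:,1]-y)<.006); e=np.arange(.42,.68,.006)
        if n=="top" or 1:
            print(n,y,[(round(float(a),3),int(1000*np.median(P[q&(abs(P[:,0]-a)<.003),2]))) for a in e if (q&(abs(P[:,0]-a)<.003)).any() and y in(-.01,)])
    t=s&(abs(P[:,2]-.084)<.006)
    print(n,"bar z",np.median(P[t,2]).round(4))
d=D["top"]; a=cv2.resize(d["pixels"][145:280,255:395],None,fx=4,fy=4,interpolation=cv2.INTER_CUBIC); cv2.imwrite("pics/cropC.png",a[:,:,::-1])
E
```

```text
top blue knob px [158.1 233.2] knob [0.4818 0.4058] blade mean [0.4792 0.403 ] yaw of blade from y deg -75.2 medz 0.0894
top blue knob px [203.  251.4] knob [0.438  0.3029] blade mean [0.4358 0.3002] yaw of blade from y deg -14.7 medz 0.0894
top blue knob px [170.6 276.6] knob [0.383  0.3752] blade mean [0.3816 0.3719] yaw of blade from y deg -54.1 medz 0.0893
top red knob px [467.5 176.7] knob [ 0.5957 -0.2973] blade mean [ 0.593  -0.2964] yaw of blade from y deg -5.5 medz 0.089
top white [258.15472779 305.95702006]
side blue knob px [229.1 343.4] knob [0.4347 0.3054] blade mean [0.4329 0.307 ] yaw of blade from y deg -17.2 medz 0.0893
side blue knob px [158.5 381.2] knob [0.4777 0.4075] blade mean [0.4717 0.4079] yaw of blade from y deg -63.9 medz 0.089
side blue knob px [225.9 400.1] knob [0.3794 0.3773] blade mean [0.3772 0.3766] yaw of blade from y deg -49.4 medz 0.0896
side red knob px [339.  139.3] knob [ 0.5941 -0.2947] blade mean [ 0.5915 -0.2899] yaw of blade from y deg -13.7 medz 0.0898
side white knob px [342.9 309.5] knob [0.3104 0.1846] blade mean [0.3016 0.2093] yaw of
[... 518 characters left out ...]
0.618, 52), (0.624, 81), (0.63, 82), (0.636, 83), (0.642, 83), (0.648, 84), (0.654, 82), (0.666, 50)]
top 0.03 []
top 0.06 []
top bar z 0.0834
side white knob px [278.5 236.9] z 0.1389 [0.4756 0.1175 0.1389]
side -0.05 []
side -0.01 [(0.42, 62), (0.426, 83), (0.432, 83), (0.438, 83), (0.444, 83), (0.45, 83), (0.456, 83), (0.462, 83), (0.468, 83), (0.474, 81), (0.48, 79), (0.486, 83), (0.492, 82), (0.498, 83), (0.504, 83), (0.51, 83), (0.516, 83), (0.522, 83), (0.546, 50), (0.552, 68), (0.558, 83), (0.564, 84), (0.57, 83), (0.576, 83), (0.582, 83), (0.612, 48), (0.618, 67), (0.624, 83), (0.63, 83), (0.636, 83), (0.642, 82), (0.648, 82), (0.654, 82)]
side 0.03 []
side 0.06 []
side bar z 0.0834
```

View pics/cropC.png

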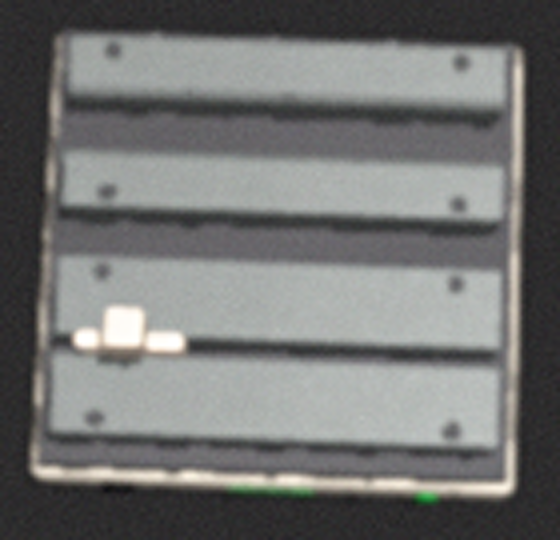

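```bash
cat > gap.py <<'E'
import numpy as np,cv2
from h import *
def gap(d,ylist=np.arange(-.08,.085,.004),z=.084):
    g=cv2.GaussianBlur(cv2.cvtColor(d["pixels"],cv2.COLOR_RGB2GRAY),(3,3),0).astype(np.float32)
    xs=np.arange(.40,.54,.0005); rows=[]
    for y in ylist:
        p=proj(d,np.c_[xs,np.full_like(xs,y),np.full_like(xs,z)]).astype(np.float32)
        rows.append(cv2.remap(g,p[:,0].reshape(1,-1),p[:,1].reshape(1,-1),cv2.INTER_LINEAR)[0])
    return xs,np.array(ylist),np.array(rows)
def edges(xs,rows,thr):
    out=[]
    for r in rows:
        b=(r>thr).astype(int);i=np.nonzero(np.diff(b))[0]
        out.append([(xs[j]+.0005*(thr-r[j])/(r[j+1]-r[j]),b[j+1]) for j in i])
    return out
E
python3 - <<'E'
from gap import *
for n in("top","side"):
    d=dict(np.load(n+"0.npz")); xs,ys,rows=gap(d)
    print(n,np.c_[xs,np.median(rows,0)][::8].round(3)[:, :].tolist() if n=="top" else "")
    for thr in(100,115,125):
        E=edges(xs,rows,thr)
        for i in(0,10,20,30,38): print(thr,ys[i].round(3),[(round(float(a),4),int(b)) for a,b in E[i]])
E
```

```text
top [[0.4, 163.652], [0.404, 136.688], [0.408, 111.666], [0.412, 108.497], [0.416, 99.161], [0.42, 96.953], [0.424, 130.116], [0.428, 173.375], [0.432, 180.417], [0.436, 180.801], [0.44, 181.176], [0.444, 181.297], [0.448, 181.526], [0.452, 181.188], [0.456, 181.027], [0.46, 181.125], [0.464, 173.687], [0.468, 145.859], [0.472, 91.953], [0.476, 87.39], [0.48, 131.467], [0.484, 173.004], [0.488, 178.632], [0.492, 178.0], [0.496, 178.254], [0.5, 178.183], [0.504, 177.956], [0.508, 177.047], [0.512, 176.199], [0.516, 174.668], [0.52, 170.347], [0.524, 146.109], [0.528, 110.594], [0.532, 103.688], [0.536, 103.0]]
100 -0.08 [(0.412, 0), (0.4168, 1), (0.4668, 0), (0.4732, 1), (0.5358, 0)]
100 -0.04 [(0.4134, 0), (0.4191, 1), (0.4684, 0), (0.4756, 1), (0.5387, 0)]
100 0.0 [(0.4159, 0), (0.4221, 1), (0.4713, 0), (0.4783, 1)]
100 0.04 [(0.4169, 0), (0.4249, 1), (0.474, 0), (0.4809, 1)]
100 0.072 [(0.421, 0), (0.4264, 1), (0.4752, 0), (0.4832, 1)]
115 -0.08 [(0.402, 0), (0.4179, 1), (0.4657, 0), (0.4742, 1), (0.5224, 0)]
115 -0.04 [(0.4048, 0), (0.4201, 1), (0.4674, 0), (0.4765, 1), (0.5243, 0
[... 788 characters left out ...]
63, 0), (0.409, 1)]
115 -0.08 [(0.414, 1), (0.4635, 0), (0.469, 1), (0.5191, 0)]
115 -0.04 [(0.4151, 1), (0.4683, 0), (0.471, 1), (0.5237, 0)]
115 0.0 [(0.4005, 0), (0.4174, 1), (0.47, 0), (0.4736, 1), (0.5255, 0)]
115 0.04 [(0.4021, 0), (0.4203, 1), (0.472, 0), (0.4762, 1), (0.5285, 0)]
115 0.072 [(0.4035, 0), (0.4226, 1), (0.4734, 0), (0.4784, 1), (0.5335, 0)]
125 -0.08 [(0.4146, 1), (0.4627, 0), (0.4699, 1), (0.5186, 0)]
125 -0.04 [(0.4163, 1), (0.4668, 0), (0.4723, 1), (0.5224, 0)]
125 0.0 [(0.4187, 1), (0.469, 0), (0.4749, 1), (0.5244, 0)]
125 0.04 [(0.4002, 0), (0.4215, 1), (0.471, 0), (0.4773, 1), (0.5275, 0)]
125 0.072 [(0.4019, 0), (0.4236, 1), (0.4724, 0), (0.4793, 1), (0.5327, 0)]
```

The nearer gap is narrow: inner edges are about 12 mm apart, plus bevels, with a yaw of about −3.5°. The two views differ by about 3 mm, so I'll use the mean and then take the camera bias from the grasp itself. Next I grasp blue.

```bash
cat > mv.py <<'E'
import numpy as np
from cell import r, optics
def quat(phi): # jaw direction angle (rad), tool down
    a=(phi+np.pi/2)/2; return [np.cos(a),np.sin(a),0.,0.]
def best(p,phi):
    c=[]
    for f in(phi,phi+np.pi):
        q=r.inverse_kinematics(p,quat(f))
        if q is not None: c.append((abs(q[5]),f,q))
    return min(c,key=lambda t:t[0])
E
python3 - <<'E'
from mv import *
p=[.4364,.304]; th=np.radians(-15.5)
_,f,q=best([*p,.19],th); print(np.degrees(f),np.round(q,2))
r.move_to([*p,.19],quat(f)); print(r.current_t(),r.current_tool_pos())
d=optics.get_image("side")
import cv2; cv2.imwrite("pics/s1.png",d["pixels"][:,:,::-1])
print(r.current_opening())
E
```

```text
-15.5 [ 0.52  0.39  1.76 -0.    0.99  0.79]
3.2167 [0.4367532  0.30356725 0.19004239]
0.9972987914972725
```

View pics/s1.png

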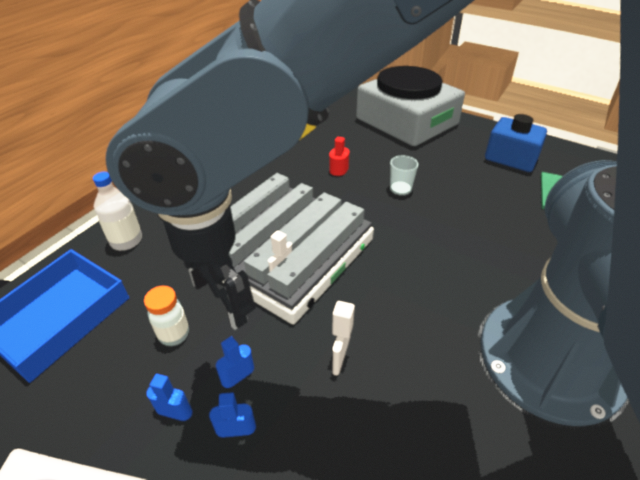

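The gripper is centred above the chosen blue at px (235,362), with its fingers at px (197,275) and (235,320), across the blade. Next it descends and grips.

```bash
python3 - <<'E'
from mv import *
import cv2
p=[.4364,.304]
r.move_linear([*p,.10],vel=.15); r.move_linear([*p,.077],vel=.08)
print(r.current_contact_force(),r.current_tool_pos())
r.set_gripper(.45,40); 
r.set_gripper(0.0,40); print(r.current_opening(),r.current_tool_pos(),r.current_t(),r.current_contact_force())
for n in("side","top"):
    d=optics.get_image(n); np.savez(n+"1.npz",**d); cv2.imwrite(f"pics/{n}1g.png",d["pixels"][:,:,::-1])
r.move_linear([*p,.17],vel=.15); print(r.current_t(),r.current_opening(),r.current_contact_force())
d=optics.get_image("side"); cv2.imwrite("pics/s2.png",d["pixels"][:,:,::-1])
# bar ends
from h import *
d=dict(np.load("top0.npz"))
print("ends top",plane(d,[[255+55/4,145+390/4],[255+500/4,145+405/4],[255+57/4,145+300/4],[255+501/4,145+310/4]],.084).round(4))
E
```

```text
[-0.74417153  0.65724008  0.78697643] [0.4363661  0.30395007 0.07692214]
0.2222361088063026 [0.43640953 0.30403328 0.07706768] 5.2667 [-0.3153085   0.31499885  1.31750891]
6.1333 0.22648576340480103 [ 0.37770177 -0.99908722 -2.07396182]
ends top [[ 0.4556  0.1562  0.084 ]
 [ 0.4412 -0.0922  0.084 ]
 [ 0.507   0.1547  0.084 ]
 [ 0.4952 -0.0949  0.084 ]]
```

View pics/s2.png

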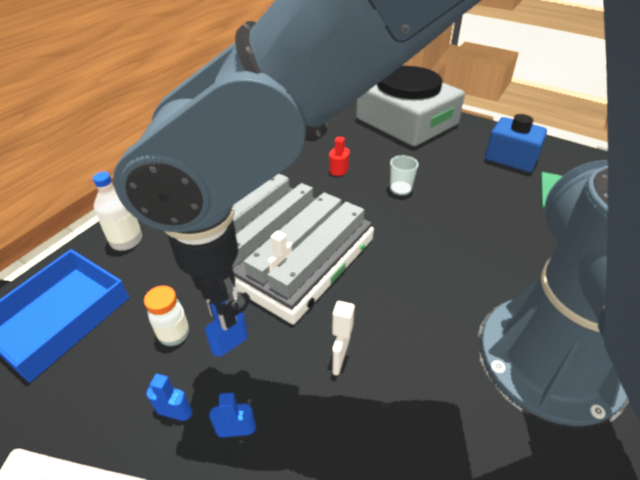

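```bash
python3 - <<'E'
from h import *
out=[]
for n in("side0","side1"):
    d=dict(np.load(n+".npz")); m=masks(d)["blue"]; m[:, :195]=0; m[:,265:]=0; m[:320]=0; m[390:]=0
    P,xs,ys=cloud(d,m); low=P[:,2]<.04
    a=np.c_[xs,ys][low]; out.append(d["pixels"][310:400,185:275])
    print(n,m.sum(),low.sum(),a.min(0),a.max(0),a.mean(0).round(2),P[low].mean(0).round(4))
cv2.imwrite("pics/cmp.png",cv2.resize(np.hstack(out),None,fx=4,fy=4,interpolation=cv2.INTER_CUBIC)[:,:,::-1])
E
```

```text
side0 1343 552 [215 336] [253 387] [236.28 372.42] [0.4301 0.3096 0.0182]
side1 867 528 [216 355] [253 388] [236.55 373.83] [0.4278 0.3116 0.0186]
```

View pics/cmp.png

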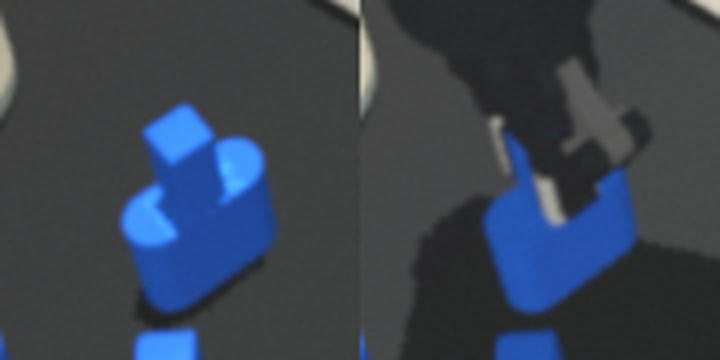

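Blue is held (opening 0.226). The grasp shifted the gauge by about 0.3 px, roughly half a millimetre, so the mean of the two views agrees with the robot frame. Next I move over the middle of the gap.

```bash
python3 - <<'E'
from mv import *
from h import *
p=[.4747,.0322]; th=np.radians(-3.5)
r.move_linear([.4364,.304,.255],vel=.25)
r.move_to([*p,.255],quat(th)); r.move_linear([*p,.172],vel=.12)
print(r.current_t(),r.current_tool_pos(),r.current_contact_force())
for n in("side","top"):
    d=optics.get_image(n); np.savez(n+"2.npz",**d)
    c=(slice(160,320),slice(180,390)) if n=="side" else (slice(140,280),slice(250,400))
    cv2.imwrite(f"pics/{n}2.png",cv2.resize(d["pixels"][c],None,fx=3.7,fy=3.7,interpolation=cv2.INTER_CUBIC)[:,:,::-1])
E
```

```text
8.5833 [0.47510883 0.03238999 0.17258063] [-0.04796934 -0.64048333 -2.22997299]
```

View pics/side2.png

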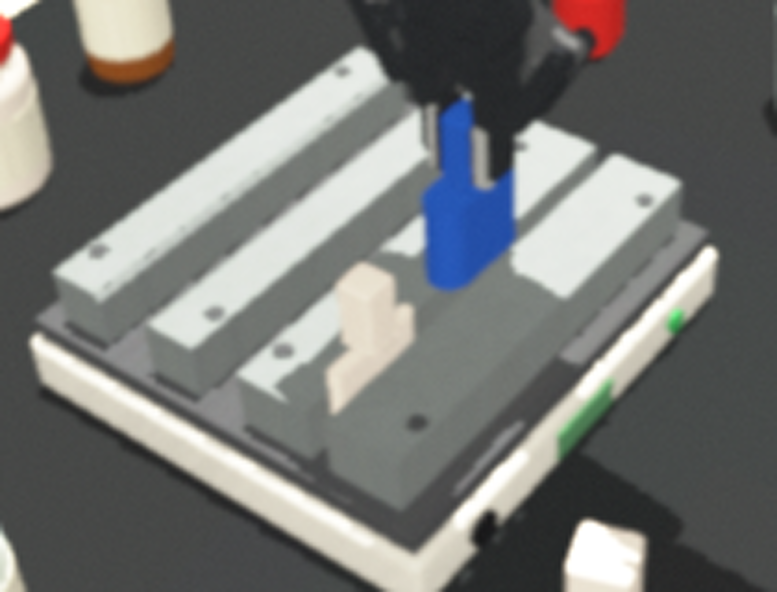

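View pics/top2.png

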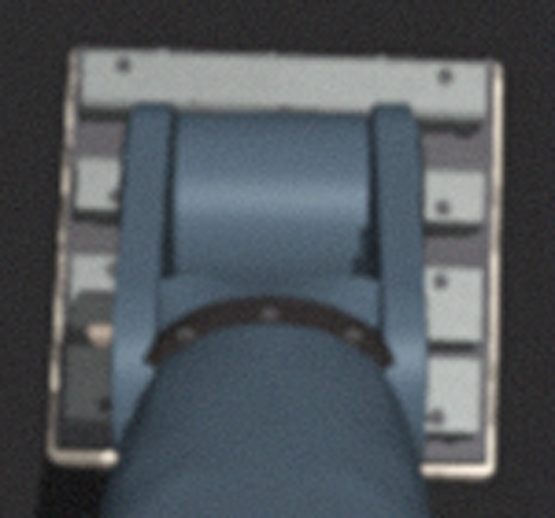

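```bash
cat > sidechk.py <<'E'
from h import *
def stadium(c,th,z):
    t=np.linspace(0,2*np.pi,120); x=.012*np.cos(t); y=.012*np.sin(t)+np.where(np.sin(t)>=0,.018,-.018)
    return np.c_[c[0]+x*np.cos(th)-y*np.sin(th),c[1]+x*np.sin(th)+y*np.cos(th),np.full(120,z)]
def ext(d,c,th,zb,box,zcut=.03):
    m=masks(d)["blue"].copy(); M=np.zeros_like(m); M[box[0]:box[1],box[2]:box[3]]=1; m&=M
    # measured sub-pixel-ish extents: mean over rows crossing mid-height of the blade
    S=np.r_[stadium(c,th,zb),stadium(c,th,zb+.05)]
    hull=cv2.convexHull(proj(d,S).astype(np.float32)).reshape(-1,2)
    big=np.zeros((480*8,640*8),np.uint8); cv2.fillConvexPoly(big,np.round((hull+.5)*8-.5).astype(np.int32),255)
    e=cv2.resize(big,(640,480),interpolation=cv2.INTER_AREA)/255.
    pb=proj(d,stadium(c,th,zb)); rows=range(int(pb[:,1].min())-6,int(pb[:,1].min())+1)
    def lr(a): 
        return np.array([[np.nonzero(a[r]>.5)[0][0],np.nonzero(a[r]>.5)[0][-1]] for r in rows]).mean(0)
    def bot(a):
        cols=range(int(pb[:,0].min())+6,int(pb[:,0].max())-5)
        return np.mean([np.nonzero(a[:,k]>.5)[0][-1] for k in cols])
    du=(lr(m.astype(float))-lr(e)); dv=bot(m.astype(float))-bot(e)
    p0=proj(d,[[c[0],c[1],zb]])[0]; w0=plane(d,[p0],zb)[0]; w1=plane(d,[p0+[du.mean(),dv]],zb)[0]
    return du,dv,(w1-w0)[:2]
E
python3 - <<'E'
from sidechk import *
d=dict(np.load("side2.npz"))
c=(.4751,.0324);th=np.radians(-3.5)
print(ext(d,c,th,.1725-.077,(180,245,285,330)))
d0=dict(np.load("side0.npz"))
from gap import *
xs,ys,rows=gap(d0,np.arange(-.08,.08,.004))
for thr in(120,130,140):
    E=edges(xs,rows,thr); L=[];O=[]
    for y,e in zip(ys,E):
        f=[a for a,b in e if b==0 and .455<a<.48]; g=[a for a,b in e if b==1 and .465<a<.49]
        o=[a for a,b in e if b==1 and .40<a<.43]; o2=[a for a,b in e if b==0 and .51<a<.535]
        if f and g:L.append((y,(f[-1]+g[0])/2,g[0]-f[-1]))
        if o and o2:O.append((y,(o[-1]+o2[0])/2,o2[0]-o[-1]))
    for A in(L,O):
        A=np.array(A);k=np.polyfit(A[:,0],A[:,1],1);print(thr,len(A),"slope %.4f x(.032)=%.4f width %.4f"%(k[0],np.polyval(k,.032),np.median(A[:,2])))
E
```

```text
(array([ 1., -1.]), np.float64(-0.3076923076922924), array([ 0.00048437, -0.00073928]))
120 40 slope 0.0607 x(.032)=0.4736 width 0.0048
120 40 slope 0.0718 x(.032)=0.4743 width 0.1072
130 40 slope 0.0608 x(.032)=0.4736 width 0.0068
130 40 slope 0.0718 x(.032)=0.4743 width 0.1052
140 40 slope 0.0607 x(.032)=0.4736 width 0.0083
140 40 slope 0.0683 x(.032)=0.4743 width 0.1037
```

```bash
python3 - <<'E'
from mv import *
from h import *
p=[.4753,.0322]
r.move_linear([*p,.1635],vel=.05)
f0=r.current_contact_force()[2]
z=.1635
while z>.158:
    z-=.0007; r.move_linear([*p,z],vel=.03); f=r.current_contact_force()
    if f[2]-f0>4: break
print("contact z",r.current_tool_pos(),f,r.current_torque(),r.current_t())
d=optics.get_image("side"); np.savez("side3.npz",**d)
r.set_gripper(.45); r.sleep(.3); print(r.current_tool_pos(),r.current_contact_force())
r.move_linear([*p,.25],vel=.25)
r.move_to([.40,-.20,.30],r.current_ee_rot())
print(r.current_t())
for n in("side","top"):
    d=optics.get_image(n); np.savez(n+"4.npz",**d)
    c=(slice(160,320),slice(180,390)) if n=="side" else (slice(140,280),slice(250,400))
    cv2.imwrite(f"pics/{n}4.png",cv2.resize(d["pixels"][c],None,fx=3.7,fy=3.7,interpolation=cv2.INTER_CUBIC)[:,:,::-1])
E
```

```text
contact z [0.47542837 0.03220473 0.16103717] [-2.10476755 -0.24083235  5.7282517 ] [-0.03411197  0.40150097 -0.01945423] 10.0
[0.4752981  0.03219276 0.16067305] [-0.07043246 -0.2915785  -0.24461027]
12.1667
```

View pics/side4.png

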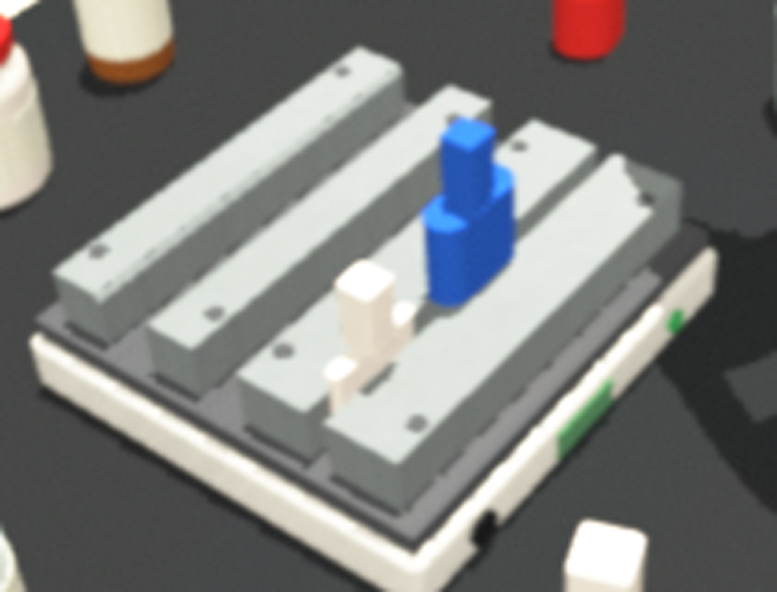

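View pics/top4.png

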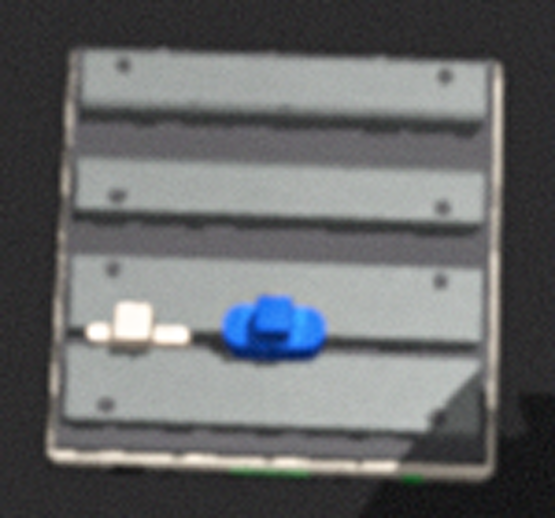

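Blue stands on the bars and has not dropped. Contact came at TCP z = 0.161, exactly bar height. Next I check how upright and centred it is, in each camera's own frame.

```bash
cat > chk.py <<'E'
from gap import *
def chk(d,n):
    m=masks(d)["blue"]; P,xs,ys=cloud(d,m)
    s=(P[:,0]>.43)&(P[:,0]<.52)&(abs(P[:,1]-.032)<.06); P=P[s];px=np.c_[xs,ys][s]
    zt=np.percentile(P[:,2],97); k=P[:,2]>zt-.003-.002; 
    b=abs(P[:,2]-(zt-.040))<.004
    H=np.median(P[k,2]);B=np.median(P[b,2])
    pk=plane(d,px[k],.174)[:,:2]; pb=plane(d,px[b],.134)[:,:2]
    R=np.array([[1,-.061],[.061,1]])  # columns: across, along(x component) 
    t=np.array([.061,1])/np.hypot(1,.061); a=np.array([t[1],-t[0]])
    def rect(q):
        u=q@a;v=q@t; c=a*(u.min()+u.max())/2+t*(v.min()+v.max())/2
        return c.round(4),(np.ptp(u)).round(4),np.ptp(v).round(4)
    A=np.c_[pb,np.ones(len(pb))]; zz=np.linalg.lstsq(A,P[b,2],rcond=None)[0]
    vx,vy,_,_=cv2.fitLine(pb.astype(np.float32),cv2.DIST_L2,0,.001,.001).ravel()
    print(n,"knob z %.4f blade z %.4f"%(H,B),"knob",rect(pk),"blade",rect(pb),"tilt dz/dx,dz/dy",zz[:2].round(3),"yaw",np.degrees(np.arctan(-vx/vy)).round(1))
    X,Y,rows=gap(d,np.r_[np.arange(-.06,-.01,.004)])
    for thr in(125,140):
        L=[]
        for y,e in zip(Y,edges(X,rows,thr)):
            f=[q for q,b_ in e if b_==0 and .455<q<.48]; g=[q for q,b_ in e if b_==1 and .465<q<.49]
            if f and g:L.append((y,f[-1],g[0]))
        L=np.array(L); 
        if len(L)>3:
            print("  gap edges at y=.032: %.4f %.4f"%tuple(np.polyval(np.polyfit(L[:,0],L[:,i],1),.032) for i in(1,2)))
E
python3 - <<'E'
from chk import *
for n in("top","side"): chk(dict(np.load(n+"4.npz")),n)
E
python3 - <<'E'
import sys; sys.path.insert(0,'.')
from sidechk import *
d=dict(np.load("side4.npz"))
for n,z in(("side4",.084),):
    print(ext(d,(.4753,.0322),np.radians(-3.5),z,(180,250,285,330)))
dt=dict(np.load("top4.npz"))
for nm,D,box in(("side",d,(160,320,180,390)),("top",dt,(140,280,250,400))):
    im=cv2.resize(D["pixels"],None,fx=8,fy=8,interpolation=cv2.INTER_CUBIC)
    for z,c in((.084,(255,255,0)),(.134,(0,255,0))):
        q=proj(D,stadium((.4753,.0322),np.radians(-3.5),z)); cv2.polylines(im,[np.round((q+.5)*8).astype(np.int32)],True,c,1)
    q=proj(D,[[.4753,.0322,.1]])[0]*8; x,y=int(q[0]),int(q[1])
    cv2.imwrite(f"pics/ov_{nm}.png",im[y-280:y+280,x-350:x+350,::-1])
E
```

```text
top knob z 0.1726 blade z 0.1336 knob (array([0.4757, 0.0328]), np.float64(0.0193), np.float64(0.019)) blade (array([0.4765, 0.0338]), np.float64(0.0224), np.float64(0.056)) tilt dz/dx,dz/dy [ 0.053 -0.001] yaw -4.3
  gap edges at y=.032: 0.4717 0.4815
  gap edges at y=.032: 0.4705 0.4823
side knob z 0.1732 blade z 0.1335 knob (array([0.4719, 0.0368]), np.float64(0.0209), np.float64(0.0237)) blade (array([0.4737, 0.0364]), np.float64(0.026), np.float64(0.0616)) tilt dz/dx,dz/dy [ 0.07 -0.03] yaw -9.4
  gap edges at y=.032: 0.4736 0.4732
  gap edges at y=.032: 0.4787 0.4769
(array([ 1.28571429, -0.42857143]), np.float64(-0.3846153846153868), array([-9.39451532e-05, -1.35165724e-03]))
```

View pics/ov_side.png

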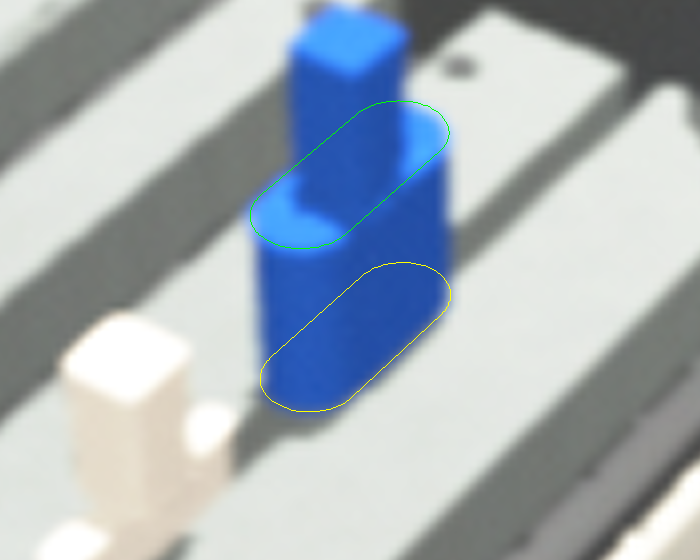

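View pics/ov_top.png

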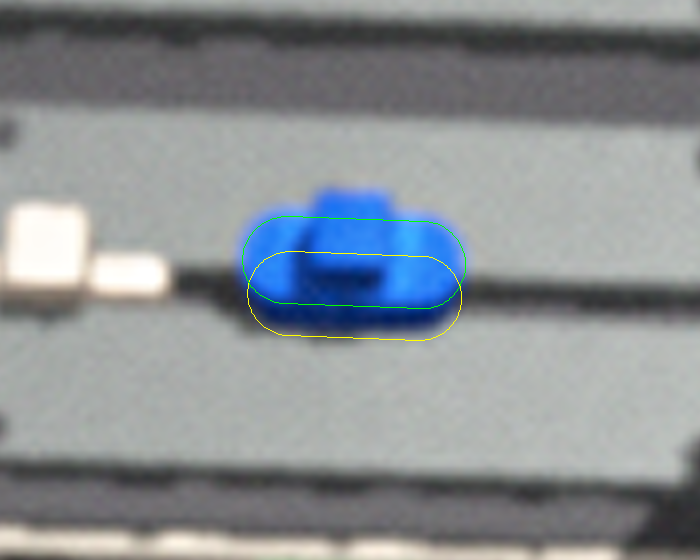

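The overlay hints that the gauge sits 1–2 mm towards +x of the gap centre, possibly with a slight tilt. I'll get a sharper same-frame measure: the symmetric screw holes against the blade's near bottom edge.

```bash
cat > meas.py <<'E'
from h import *
def holes(d,n):
    g=cv2.cvtColor(d["pixels"],cv2.COLOR_RGB2GRAY); big=cv2.resize(g,None,fx=4,fy=4,interpolation=cv2.INTER_CUBIC)
    guess=[(.514,.127),(.502,-.07),(.438,.133),(.426,-.066)]
    bh=cv2.morphologyEx(big,cv2.MORPH_BLACKHAT,np.ones((33,33),np.uint8)).astype(float)
    out=[]
    for x,y in guess:
        p=proj(d,[[x,y,.084]])[0]*4+1.5; u,v=p.astype(int); w=24
        W=bh[v-w:v+w,u-w:u+w].copy(); pk=np.unravel_index(W.argmax(),W.shape)
        yy,xx=np.mgrid[-w:w,-w:w]; M=W*((yy+w-pk[0])**2+(xx+w-pk[1])**2<100)*(W>W.max()*.3)
        c=np.array([u+(M*xx).sum()/M.sum(),v+(M*yy).sum()/M.sum()])
        out.append(plane(d,[(c-1.5)/4],.084)[0,:2])
    return np.array(out)
def near_edge(d,z,ylist=np.arange(.02,.045,.003)):
    p=d["pixels"].astype(np.float32); g=p[...,2]-p[...,0]
    xs=np.arange(.44,.50,.0003); o=[]
    for y in ylist:
        q=proj(d,np.c_[xs,np.full_like(xs,y),np.full_like(xs,z)]).astype(np.float32)
        r=cv2.remap(g,q[:,0].reshape(1,-1),q[:,1].reshape(1,-1),cv2.INTER_CUBIC)[0]
        i=np.nonzero(r>r.max()*.35)[0][0]; o.append((y,xs[i],r.max()))
    return np.array(o)
E
python3 - <<'E'
from meas import *
for n in("top","side"):
    h=holes(dict(np.load(n+"0.npz")),n); m1=(h[0]+h[2])/2; m2=(h[1]+h[3])/2
    s=(m1-m2)[0]/(m1-m2)[1]; xc=m2[0]+s*(.032-m2[1])
    print(n,h.round(4).tolist(),"mid",m1.round(4),m2.round(4),"slope %.4f x(.032)=%.4f ymid %.4f"%(s,xc,(m1+m2)[1]/2))
    e=near_edge(dict(np.load(n+"4.npz")),.084); k=np.polyfit(e[:,0],e[:,1],1); print("  blade near edge slope %.3f, centre at .032: %.4f"%(k[0],np.polyval(k,.032)+.012), e[:,2].round(0))
E
```

```text
top [[0.5236, 0.1301], [0.5117, -0.0693], [0.4402, 0.136], [0.4277, -0.0639]] mid [0.4819 0.133 ] [ 0.4697 -0.0666] slope 0.0614 x(.032)=0.4757 ymid 0.0332
  blade near edge slope 0.028, centre at .032: 0.4795 [206. 201. 206. 211. 206. 212. 215. 211. 195.]
side [[0.5201, 0.1298], [0.5209, -0.0789], [0.4386, 0.137], [0.4268, -0.0639]] mid [0.4793 0.1334] [ 0.4738 -0.0714] slope 0.0269 x(.032)=0.4766 ymid 0.0310
  blade near edge slope 0.033, centre at .032: 0.4744 [145. 146. 147. 146. 146. 146. 147. 146. 147.]
```

Both views agree: the gauge sits about 1.3–3 mm towards +x, and in each bias-corrected frame the gap centre is x ≈ 0.4735–0.4737. I'll re-grip, lift a little, shift it to x = 0.4735 and set it down again.

```bash
python3 - <<'E'
from mv import *
from h import *
p=[.4753,.0322]; n_=[.4735,.0314]; th=np.radians(-3.5)
r.move_to([*p,.25],quat(th)); r.move_linear([*p,.19],vel=.2); r.move_linear([*p,.161],vel=.08)
r.set_gripper(0.0,40); print(r.current_opening())
r.move_linear([*p,.168],vel=.05); f0=r.current_contact_force(); m0=r.current_torque()
r.move_linear([*n_,.168],vel=.03); r.sleep(.1); print(r.current_tool_pos())
z=.1635; r.move_linear([*n_,z],vel=.04)
while z>.158:
    z-=.0006; r.move_linear([*n_,z],vel=.03); f=r.current_contact_force()
    if f[2]-f0[2]>4: break
print("contact",r.current_tool_pos(),f-f0,np.array(r.current_torque())-m0,r.current_t())
r.set_gripper(.45); r.sleep(.3); print(r.current_tool_pos())
r.move_linear([*n_,.25],vel=.25)
r.move_to([.40,-.22,.30],r.current_ee_rot()); print(r.current_t())
for n in("side","top"):
    d=optics.get_image(n); np.savez(n+"5.npz",**d)
E
cat > ov.py <<'E'
from meas import *; from sidechk import stadium; import sys
from chk import chk
k=sys.argv[1]; c=(float(sys.argv[2]),float(sys.argv[3]))
for nm in("side","top"):
    D=dict(np.load(nm+k+".npz")); chk(D,nm)
    e=near_edge(D,.084); q=np.polyfit(e[:,0],e[:,1],1); print("  blade near edge slope %.3f, centre at .032: %.4f"%(q[0],np.polyval(q,.032)+.012))
    im=cv2.resize(D["pixels"],None,fx=8,fy=8,interpolation=cv2.INTER_CUBIC)
    for z,col in((.084,(255,255,0)),(.134,(0,255,0))):
        q=proj(D,stadium(c,np.radians(-3.5),z)); cv2.polylines(im,[np.round((q+.5)*8).astype(np.int32)],True,col,1)
    q=proj(D,[[*c,.1]])[0]*8; x,y=int(q[0]),int(q[1])
    cv2.imwrite(f"pics/ov_{nm}{k}.png",im[y-280:y+280,x-350:x+350,::-1])
E
python3 ov.py 5 .4735 .0314
```

```text
0.22608109538337332
[0.47343577 0.03137914 0.16790796]
contact [0.47363379 0.0313988  0.16172723] [-2.93451586  0.2515615  10.74370006] [ 0.00453784  0.56239828 -0.01029733] 16.4083
[0.47349432 0.03140189 0.16106683]
18.5833
side knob z 0.1733 blade z 0.1335 knob (array([0.4702, 0.0365]), np.float64(0.0214), np.float64(0.025)) blade (array([0.4715, 0.0349]), np.float64(0.0257), np.float64(0.0607)) tilt dz/dx,dz/dy [ 0.059 -0.011] yaw -10.2
  gap edges at y=.032: 0.4853 0.4795
  gap edges at y=.032: 0.4814 0.4766
  blade near edge slope 0.030, centre at .032: 0.4727
top knob z 0.1738 blade z 0.1339 knob (array([0.4747, 0.0326]), np.float64(0.0172), np.float64(0.0191)) blade (array([0.4746, 0.0318]), np.float64(0.0242), np.float64(0.0562)) tilt dz/dx,dz/dy [0.028 0.   ] yaw -5.0
  gap edges at y=.032: 0.4717 0.4815
  gap edges at y=.032: 0.4704 0.4823
  blade near edge slope 0.027, centre at .032: 0.4776
```

View pics/ov_side5.png

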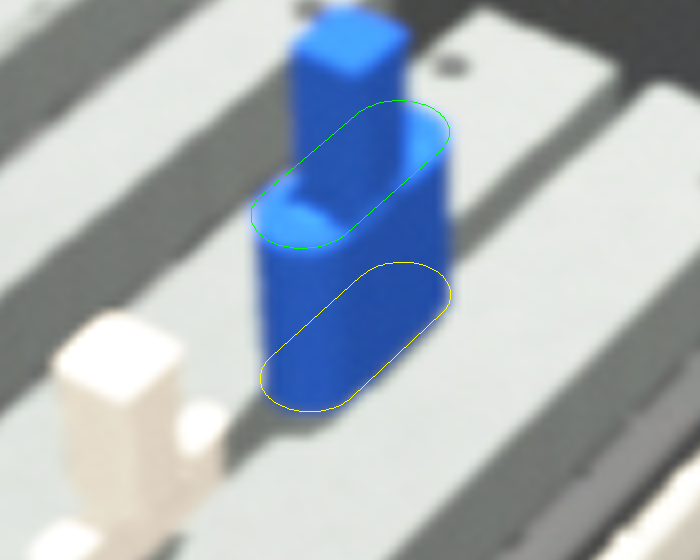

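View pics/ov_top5.png

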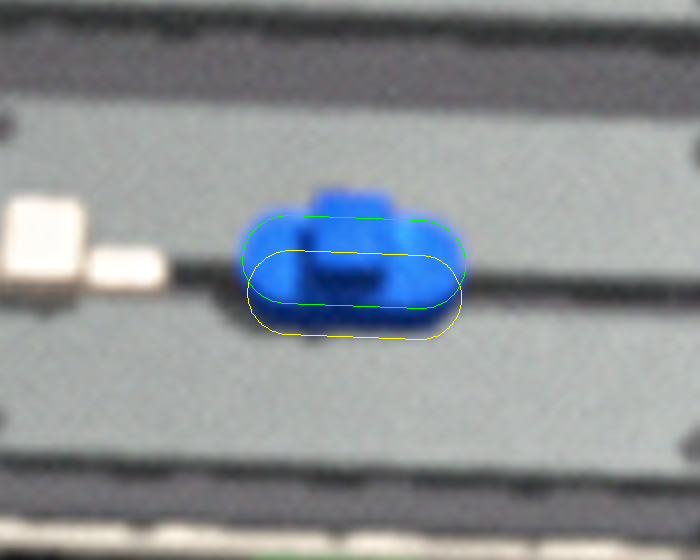

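```bash
python3 - <<'E'
from h import *
def tilt(k,zb,box,nm):
    D=dict(np.load(nm+k+".npz")); P,xs,ys=cloud(D,masks(D)["blue"]); s=(abs(P[:,0]-box[0])<.045)&(abs(P[:,1]-box[1])<.045);P=P[s];px=np.c_[xs,ys][s]
    b=abs(P[:,2]-zb-.0495)<.006; kk=P[:,2]>zb+.085
    A=np.c_[P[b,:2],np.ones(b.sum())]; zz=np.linalg.lstsq(A,P[b,2],rcond=None)[0]
    q=plane(D,px[kk],zb+.09)[:,:2].mean(0); bb=plane(D,px[b],zb+.05)[:,:2]; bc=(bb.max(0)+bb.min(0))/2
    print(nm,k,"dz",zz[:2].round(3),"knob-blade",(q-bc).round(4),"kz",np.median(P[kk,2]).round(4),"bz",np.median(P[b,2]).round(4),b.sum())
for nm in("top","side"):
    tilt("0",0,(.437,.303),nm); tilt("4",.084,(.4753,.032),nm); tilt("5",.084,(.4735,.032),nm)
E
```

```text
top 0 dz [0.029 0.002] knob-blade [-0.0001 -0.0011] kz 0.0894 bz 0.0495 125
top 4 dz [ 0.088 -0.005] knob-blade [0.0002 0.0002] kz 0.1726 bz 0.133 181
top 5 dz [0.    0.009] knob-blade [-0.0011  0.0006] kz 0.1736 bz 0.1335 179
side 0 dz [ 0.048 -0.014] knob-blade [0.0009 0.0005] kz 0.0892 bz 0.0494 390
side 4 dz [ 0.096 -0.036] knob-blade [-0.0009 -0.    ] kz 0.1732 bz 0.1335 208
side 5 dz [ 0.082 -0.015] knob-blade [-0.0015  0.0005] kz 0.1733 bz 0.1334 197
```

The tilt is gone: the blade-top slopes now average out to the bench baseline, and the blade top is at 0.1335, which is bar height plus 50 mm. I'll do a last stability check and hand in.

```bash
python3 - <<'E'
from mv import *
from h import *
r.sleep(1.0)
for n in("top","side"):
    d=optics.get_image(n); o=dict(np.load(n+"5.npz"))
    def f(D):
        P,x,y=cloud(D,masks(D)["blue"]);s=(abs(P[:,0]-.4735)<.045)&(abs(P[:,1]-.032)<.045);return np.r_[x[s].mean(),y[s].mean(),np.percentile(P[s,2],95)]
    print(n,(f(d)-f(o)).round(4))
    cv2.imwrite(f"pics/fin_{n}.png",d["pixels"][:,:,::-1])
print(r.current_t(),r.current_qvel().__abs__().max(),r.current_contact_force())
E
```

```text
top [ 0.0629 -0.0461 -0.0002]
side [ 0.0109 -0.0421 -0.0002]
19.7833 0.0021317344651843413 [-0.12857592 -0.37272281  0.45437828]
```

View pics/fin_side.png

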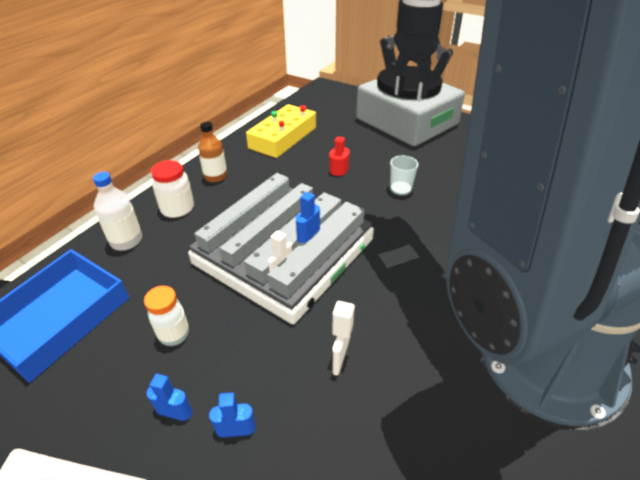

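The final side view shows blue upright on the nearer bars at px (308,218). White is still in its gap at (280,250), red is untouched at (339,157), and the gripper is free in the air.

```bash
python3 -c "
from cell import r
r.hand_in(); print(r.current_t())"
```

```text
the job is handed in; nothing more can be done
the job is handed in; nothing more can be done
```

The blue gauge does not go into the nearer gap, so I left it standing upright on top of the bars across the middle of the gap. The red gauge stays where it stood, and the white one is still in the channel. The job was handed in at about 20 s.

- **Placing:** I took the rightmost of the three blue gauges and set it on the middle of the gap, next to the white one. It stopped at bar height. The first placing was about 2 mm off towards +x and tilted by about 3°, so I gripped it again and moved it 1.8 mm.
- **Last checks:** The blade top is at 133.5 mm, which is bar height plus 50 mm. Nothing moved over the last second, and the gripper was clear of everything.
- **What disagreed:** The two cameras differ by about 3 mm in x. In the last check the side view put the gauge 0.4–1.6 mm to the −x side of the gap centre, and the top view put it about 0.4–1.9 mm to the +x side. On average it is centred to about 1 mm. The tilt readings also differed in sign (top −0.03, side +0.03 from the bench reading) and average to about zero.

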